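Free the ratchet pawl and push the press arm down onto the heat sink

ROBOT

A 6-joint arm with a two-finger parallel gripper is mounted at the origin on a cart in front of the work surface, level with it; the furniture and walls round the work are solid. World frame = base frame: x ahead of the robot, y to its left, z up, the work surface at z = 0. Lengths are in mm, angles in degrees, forces in N, time in s.
With the tool pointing down it reaches from about 425 to 950 mm from the base axis. Payload 3.5 kg.
Tool frame: the origin (TCP) lies at the very end of the fingers, on their centre line; the grasp point (between the pads) lies 19 mm behind it; y points along the fingers, x is the direction in which the jaws open and shut, and the axes are right-handed (so a half turn about y gives the same grasp; the last joint's range is limited). The gripper opens to 85 mm and grips with 20 to 120 N. Pads are 22 mm wide; open, the fingers measure 114 mm over their backs; the gripper's body (76 mm by 85 mm) begins 54 mm behind the grasp point. The pads swing forward as they close: fully open they stand 13 mm farther back than shut.
Start: joints at [59.015, 16.404, 90.338, -0, 73.258, -8.594], TCP at [257.09, 624.108, 231.325] pointing down, gripper open.
Joint ranges: [-158.93, 158.93], [-51.34, 127.21], [12.03, 142.37], [-87.48, 267.48], [13.55, 161.25], [-162.69, 162.69]. Speed limits (degrees/s): [159.86, 159.86, 180, 180, 180, 180].

INTERFACE

Orientations are given as a 3x3 rotation matrix whose columns are the frame's x, y, z axes.
In Python, from station import env gives the robot as it stands.
- The arm moves only by the tool jog_arm, never from a script. Its argument "series" is text: rows parted by semicolons, each of 7 numbers parted by spaces: the shift along the tool's x, y, z in cm, then the turn, a rotation vector about the tool's x, y, z in rad, then the finger opening in cm, from 0 to 8.54. A call has 1 to 5 rows; each row shifts and turns the commanded pose from where the row before left it, along the tool's axes as they then stand; what a row does not reach is not made up. A row lasts 1/10 s, in which the tool goes at most 50 mm and 8.59 degrees, less where a joint would pass 70% of its speed; a pose out of reach is approached as far as the arm can. A call is refused whole if a number of a shift passes 5 or a number of a turn 0.15, either way. A call with a gripper value outside its range is refused whole. The fingers move at their own pace and stop on an object; "force" is the grip in N (left out, the last holds). Time passes only in rows, so rows that do not move let the fingers close. It gives the time, the measured TCP pose, the force and the opening at its end, in the units of the state.
- env.read_state(): the state, without advancing time (a new reading comes with each control period).
- env.read_camera(name): name is "scene" or "top" or "wrist"; returns a dict with "frame" (384x512x3 uint8, red, green, blue), "fx", "fy", "cx", "cy" (pixels), "dist_coeffs" ([k1, k2, p1, p2, k3] as OpenCV has them; the pictures are not rectified), "R" (3x3) and "t" (3): a world point X has camera coordinates R X + t; the wrist camera has in their place "T_tool_cam" (4x4, takes a point from camera to tool coordinates, whose origin is the TCP and whose axes are the tool frame's). Camera axes: x right, y down, z forward; pixel columns grow to the right and rows downward; lengths in mm; the calibration is good to about 2 mm. A picture is of the moment at which its call begins: read the wrist's pose just before it. There is no depth.
- env.job_done(): hands the job in, once; it reports no verdict.
The state is a dict: "clock": time; "q": joint angles; "dq": joint speeds; "effort": joint torques, N m; "eef_pos": TCP position; "orientation": TCP orientation; "wrist_force": force on the tool from outside, world axes, zero at the start; "ft_torque": the same for the moment, N m; "gripper_width": finger opening in mm.
Only numpy, scipy, OpenCV 4.12 (cv2) and the standard library are available. Lean on these libraries where they do the work, as an engineer would, in place of code of your own. Each camera call takes 0.05 s, during which the arm holds its last target.

TASK

Press the red tab of the bench press down so that its ratchet pawl comes fully free of the teeth, then push the yellow disc on the green arm down until the rubber foot rests on the heat sink; leave the arm down and the pawl free. Only press and push: pick nothing up, leave the heat sink lying in its nest and do not disturb the other things on the desk.

Things in the scene. Friction and masses are not known exactly. Their poses are not given: they have to be found in the camera images.
- press_stand: Grey base plate 255 x 70 x 10 mm of a bench press, fixed to the desk, with dark steel cheeks to 87 mm height at the arm's pivot. Origin on the desk directly under the pivot. Its -x axis points along the arm to foot and heat sink (plate ends 155 mm that way), +x to the red pawl tab (plate ends 100 mm that way), z up. Both hinges of the press are parallel to its y axis.
- press_arm (a joint): Angle of the green arm (18 mm wide, 14 mm thick, 155 mm long), rad: 0 = raised, 0.60 rad above level; grows as it is pushed down; 0.60 = level, foot just on the heat sink; stop at 0.63. Starts at 0 to 0.04. An engaged pawl blocks it at about 0.05. With the pawl free about 5 N down on the disc moves it; a stiff friction hinge keeps it where it is left.
- pawl (a joint): Angle of the steel pawl, rad: 0 = hook engaged between the teeth (start), grows as the red tab is pressed down, stop at 0.35. The hook clears the teeth from about 0.2; fully free means more than 0.27. About 3 to 4 N on the tab moves it; a stiff friction hinge without spring keeps it where it is left.
- press_pivot (a point): Centre of the arm's hinge, 70 mm above the desk, on the press_stand's z axis.
- pawl_pivot (a point): Centre of the pawl's hinge, 40 mm from the press_stand's origin along its +x and 32 mm above the desk.
- push_disc (a point): Centre of the top face of the round yellow push disc (40 mm across, 8 mm thick) on the arm, 120 mm from the pivot along the arm, 17 mm above its centre line; moves with the arm: 152 mm above the desk raised, 87 mm when level. The face is square to the arm: tilted 0.6 rad (facing up and towards the pivot) when raised, level at the end.
- foot (a point): Centre of the underside of the arm's black rubber foot, 120 mm along the arm, 40 mm below its centre line; moves with the arm. 30 mm above the desk when it rests on the heat sink.
- pawl_tab (a point): Centre of the top face of the red thumb tab (30 x 36 mm, 6 mm thick) of the pawl, 52 mm from the pawl's hinge along the stand's +x and 30 mm above that hinge at the start (62 mm above the desk). Moves with the pawl: fully pressed it is about 19 mm lower and 7 mm farther from the arm's pivot. Between tab and arm the steel hook rises to about 77 mm above the desk.
- heat_sink: Loose bright aluminium finned heat sink 25 x 30 x 18 mm, lying in a nest of low stops on a blue bonding pad on the base plate, 120 mm from the press_stand's origin along its -x, under the foot. Origin at the centre of its underside, 12 mm above the desk; its top is 30 mm above the desk.
- bench_mat: Black rubber mat 335 x 112 x 2 mm, fixed flat on the desk under the press. Origin at the centre of its underside. Hazard beyond it: stacks of black trays 0.45 to 0.67 m high stand behind and to the right; their nearest corners are 0.72 m from the base axis straight ahead, 0.53 m away 32 degrees to the right and 0.53 m away 57 degrees to the right.
- plug: Loose green terminal plug 30 x 18 x 12 mm lying on the desk, a bystander. Origin at the centre of its underside.
- ring_choke: Loose yellow wound ring choke 36 mm across, 13 mm high, lying on the desk, a bystander. Origin at the centre of its underside.
- flux: Loose small white bottle with yellow label and red needle cap, 36 mm across, 88 mm high, standing on the desk, a bystander. Origin at the centre of its underside.
- pliers: Loose long-nose pliers with blue grips, 46 x 151 x 10 mm, lying on the desk, a bystander. Origin at the centre of its underside.

How it is judged (in metres and radians):
On the way, in this order (a step that is already met when the one before it is completed fails the run):
1. the pawl is pressed free (joint over 0.27) while the arm is still up (under 0.12) (value of joint pawl above 0.27 rad and value of joint press_arm below 0.12 rad), for 0.2 s.
2. the arm is pushed down until the foot is on the heat sink (joint over 0.575) (value of joint press_arm above 0.575 rad), for 0.2 s.
At the end, for the whole second after the job is handed in: The arm is at rest within 3 mm of the heat sink's top or on it (arm joint over 0.575), the pawl is still free (joint over 0.2), and the heat sink lies flat in its nest under the foot (moved less than 6 mm, within 8 mm of the foot's centre, tilted less than 0.1 rad) (value of joint press_arm above 0.575 rad and velocity of joint press_arm below 0.02 rad/s and value of joint pawl above 0.2 rad and horizontal distance between heat_sink and foot below 0.008 m and distance of heat_sink from where it was at the start of the episode below 0.006 m and angle between heat_sink's own z axis and vertical below 0.1 rad); the robot touches nothing.
It fails at once if the heat sink is lifted or pushed out of its nest (moved over 10 mm) (distance of heat_sink from where it was at the start of the episode above 0.01 m).
It fails at once if the plug is lifted or moved over 25 mm (distance of plug from where it was at the start of the episode above 0.025 m).
It fails at once if the ring choke is lifted or moved over 25 mm (distance of ring_choke from where it was at the start of the episode above 0.025 m).
It fails at once if the flux is lifted or moved over 25 mm (distance of flux from where it was at the start of the episode above 0.025 m).
It fails at once if the pliers is lifted or moved over 25 mm (distance of pliers from where it was at the start of the episode above 0.025 m).
It also fails if it takes over 48 s, if anything falls off the work surface, if the arm or the gripper's body presses on something with over 40 N, if the wrist force passes 120 N, or if a joint passes its speed limit or range.

## Working session

There is one attempt and no reset: what is moved stays moved. The work goes in short steps, Python scripts to look and compute and a tool call to move; the robot and the scene stay as the last step left them, time stands still between calls to the robot, and variables do not carry over. Pictures are saved under pics/ and viewed, and the job is handed in when it is done.

Besides the shell and the picture viewer there is one more tool, called after ">>>" as name(argument=value, ...), one argument or row to a line, values as JSON. jog_arm: Moves the arm, as the interface text tells. Its arguments: {"type":"object","properties":{"series":{"type":"string"},"force":{"type":"number"}},"required":["series"]}

```bash
ls; mkdir -p pics; python3 - <<'E'
from station import env
import cv2,numpy as np
s=env.read_state();print({k:np.round(v,3).tolist() for k,v in s.items()})
for n in ("scene","top"):
    c=env.read_camera(n);np.savez(f"{n}.npz",**c)
    cv2.imwrite(f"pics/{n}0.png",cv2.resize(c["frame"][:,:,::-1],(768,576)))
    print(n,c["fx"],c["cx"],c["cy"],c["dist_coeffs"],np.round(c["R"],3).tolist(),np.round(c["t"]))
E
```

```text
pics
{'clock': 0.0, 'q': [59.013, 16.455, 90.422, -0.001, 73.26, -8.596], 'dq': [0.099, 0.09, -0.042, 0.029, 0.031, 0.036], 'effort': [0.0, -40.596, -29.264, -0.0, 0.006, -0.0], 'eef_pos': [256.775, 623.543, 229.939], 'orientation': [[0.381, -0.001, -0.925], [0.925, -0.002, 0.381], [-0.002, -1.0, 0.0]], 'wrist_force': [-0.108, -0.29, 0.017], 'ft_torque': [-0.004, 0.016, 0.059], 'gripper_width': 85.401}
scene 394.8809005395509 260.72422624814385 194.79879512345573 [-0.1199634  0.         0.         0.         0.       ] [[0.551, -0.834, -0.017], [-0.399, -0.246, -0.883], [0.733, 0.493, -0.469]] [-36. 406. 352.]
top 371.1802135010045 251.38099621073374 194.95038647397706 [0.0001606 0.        0.        0.        0.       ] [[-0.003, -1.0, 0.019], [-0.989, 0.0, -0.151], [0.151, -0.019, -0.988]] [323. 569. 931.]
```

View pics/scene0.png

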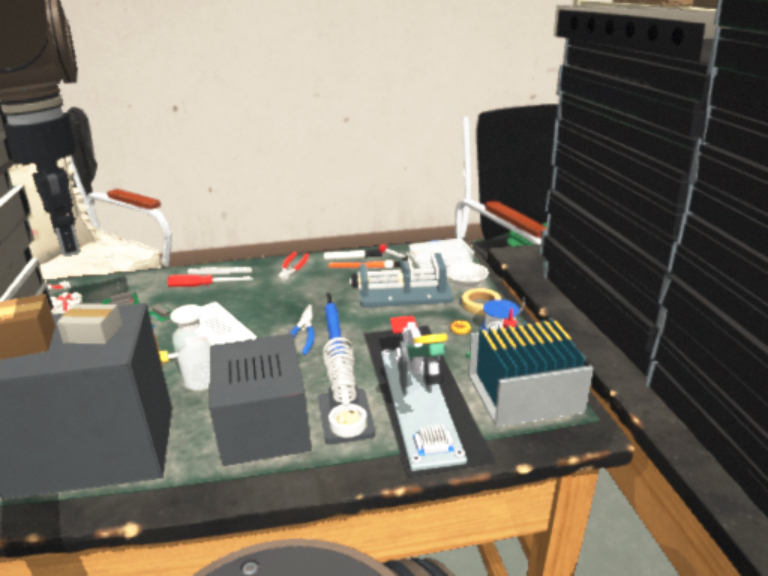

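View pics/top0.png

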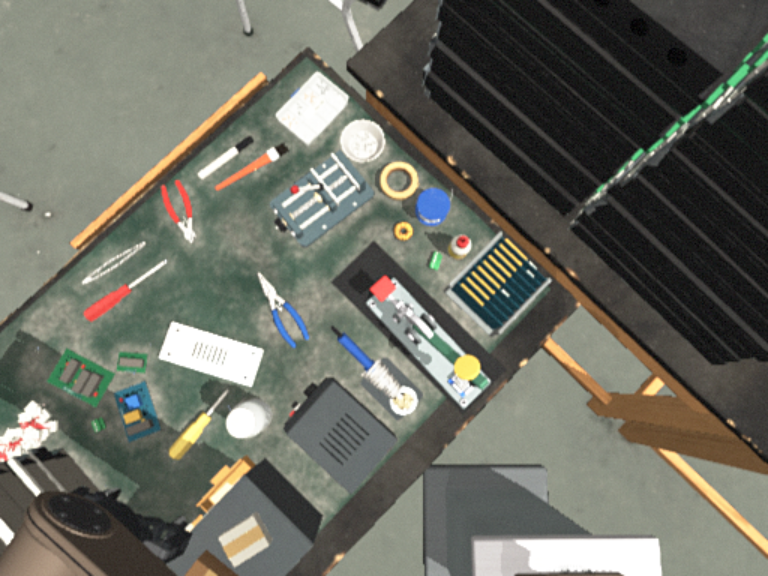

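The top view shows the red tab at about (383,288) and the yellow disc at (467,368) in the enlarged picture. The flux bottle, plug and board rack lie to the right of the press. I'll measure these next.

```bash
cat > h.py <<'E'
import numpy as np,cv2
def load(n): return dict(np.load(f"{n}.npz"))
def K(c): return np.array([[c["fx"],0,c["cx"]],[0,c["fy"],c["cy"]],[0,0,1.]])
def ray(c,uv,z):
    p=cv2.undistortPoints(np.array([[uv]],float),K(c),c["dist_coeffs"])[0,0]
    R,t=c["R"],c["t"];o=-R.T@t;d=R.T@np.array([p[0],p[1],1]);return o+d*(z-o[2])/d[2]
def proj(c,X):
    return cv2.projectPoints(np.array([X],float),cv2.Rodrigues(c["R"])[0],c["t"],K(c),c["dist_coeffs"])[0].ravel()
def blobs(c,lo,hi,roi):
    h=cv2.cvtColor(c["frame"],cv2.COLOR_RGB2HSV);m=cv2.inRange(h,np.array(lo),np.array(hi))
    M=np.zeros_like(m);x0,y0,x1,y1=roi;M[y0:y1,x0:x1]=m[y0:y1,x0:x1]
    n,l,s,ce=cv2.connectedComponentsWithStats(M)
    return [(s[i].tolist(),ce[i].round(2).tolist()) for i in range(1,n) if s[i][4]>8],M
E
python3 - <<'E'
from h import *
c=load("top")
cv2.imwrite("pics/topcrop.png",cv2.resize(c["frame"][150:285,210:380,::-1],None,fx=4.4,fy=4.4,interpolation=cv2.INTER_CUBIC))
for nm,lo,hi,z in (("red",(0,150,100),(8,255,255),62),("yel",(20,130,130),(32,255,255),152)):
    b,_=blobs(c,lo,hi,(230,150,380,285))
    for s,ce in b: print(nm,s,ce,ray(c,ce,z).round(1))
s=load("scene")
cv2.imwrite("pics/scenecrop.png",cv2.resize(s["frame"][200:320,220:350,::-1],None,fx=4.9,fy=4.9,interpolation=cv2.INTER_CUBIC))
for nm,lo,hi in (("red",(0,150,100),(8,255,255)),("yel",(20,130,130),(32,255,255))):
    print(nm,blobs(s,lo,hi,(230,200,350,320))[0])
E
```

```text
red [305, 158, 7, 7, 40] [307.92, 160.98] [655.1 174.8  62. ]
red [246, 183, 14, 17, 42] [251.95, 189.24] [580.5 320.6  62. ]
yel [264, 150, 11, 9, 42] [268.9, 154.57] [648.1 282.4 152. ]
yel [337, 159, 14, 14, 33] [343.27, 165.09] [623.  107.5 152. ]
yel [334, 163, 14, 14, 38] [340.63, 169.76] [611.8 114.2 152. ]
yel [299, 164, 7, 8, 14] [301.14, 168.36] [615.  207.1 152. ]
yel [330, 166, 14, 15, 34] [336.82, 173.06] [603.8 123.5 152. ]
yel [326, 170, 15, 14, 37] [332.92, 176.65] [595.3 133.  152. ]
yel [323, 174, 14, 14, 38] [329.47, 180.53] [586.  141.4 152. ]
yel [319, 177, 15, 15, 37] [326.0, 184.38] [576.9 149.9 152. ]
yel [315, 181, 15, 15, 40] [322.3, 188.38] [567.4 158.8 152. ]
yel [312, 185, 14, 15, 34] [319.0, 192.24] [558.3 166.8 152. ]
yel [308, 189, 15, 15, 41] [314.93, 195.95] [549.6 176.5 152. ]
yel [303, 236, 17, 18, 206] [310.63, 243.93] [439.3 189.6 152. ]
red [([260, 211, 17, 11, 110], [266.48, 215.04]), ([336, 212, 8, 6, 33], [339.73, 214.79])]
yel [([301, 214, 13, 8, 60], [307.95, 217.87]), ([346, 217, 4, 6, 12], [347.75, 219.0]), ([334, 218, 10, 13, 34], [338.53, 224.32]), ([340, 218, 10, 12, 31], [344.71, 223.61]), ([322, 221, 9, 12, 30], [326.3, 226.57]), ([328, 220, 10, 12, 31], [332.58, 225.68]), ([276, 222, 22, 7, 100], [287.27, 225.36])]
```

View pics/topcrop.png

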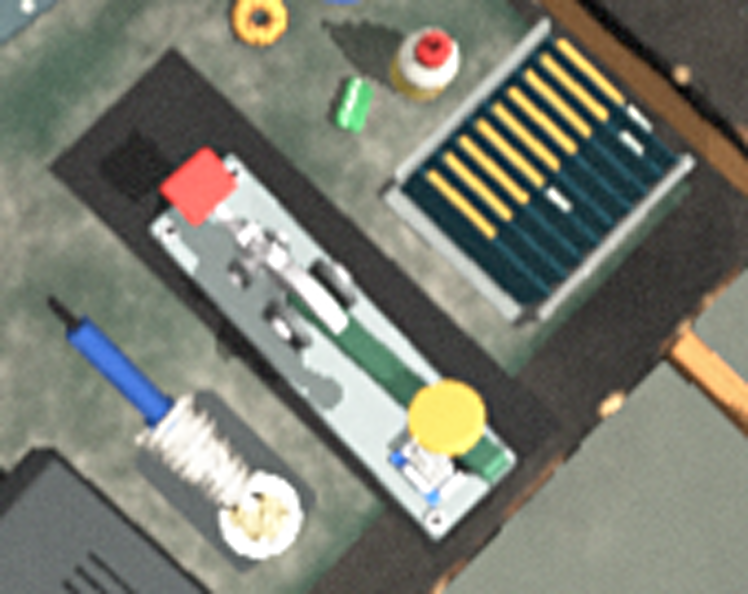

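View pics/scenecrop.png

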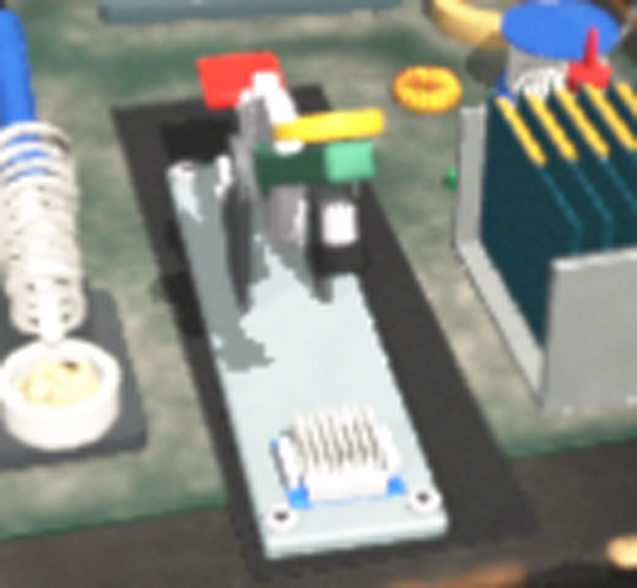

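```bash
python3 - <<'E'
from h import *
c=load("top")
h=cv2.cvtColor(c["frame"],cv2.COLOR_RGB2HSV)
def cen(c,ranges,roi):
    h=cv2.cvtColor(c["frame"],cv2.COLOR_RGB2HSV);x0,y0,x1,y1=roi;h=h[y0:y1,x0:x1]
    m=sum(cv2.inRange(h,np.array(a),np.array(b)) for a,b in ranges)
    n,l,s,ce=cv2.connectedComponentsWithStats(m);i=1+np.argmax(s[1:,4]);return ce[i]+[x0,y0],s[i]
red=[((0,110,90),(10,255,255)),((170,110,90),(180,255,255))]
tab,s1=cen(c,red,(240,175,272,205)); print(tab,s1)
dsc,s2=cen(c,[((20,110,110),(34,255,255))],(295,230,330,265)); print(dsc,s2)
T=ray(c,tab,62);D=ray(c,dsc,151);print("tab",T,"disc",D,np.linalg.norm((T-D)[:2]),"expect",92+89.6)
# plate corners z=10: tab-left, tab-right order; grey corners in crop
C=[ray(c,np.array(p)/4.4+[210,150],10) for p in ((235,155),(152,228),(437,540),(515,455))]
print(np.round(C,1)); 
a=(C[0]+C[1])/2;b=(C[2]+C[3])/2;u=(a-b)/np.linalg.norm(a-b);print("len",np.linalg.norm(a-b),u)
O=(a*155+b*100)/255;print("O plate",O)
u2=(T-D)[:2];u2/=np.linalg.norm(u2);print("u2",u2,"O from tab",T[:2]-92*u2,"from disc",D[:2]+89.6*u2)
s=load("scene")
for n,X in(("tab",T),("disc",D)): print(n,proj(s,X))
print(cen(s,red,(255,205,285,225))[0],cen(s,[((20,110,110),(34,255,255))],(272,216,302,234))[0])
for n,uv,z in(("flux",((1.0*435/4.4)+210,45/4.4+150),80),("plug",(354/4.4+210,105/4.4+150),10)):print(n,ray(c,uv,z))
from station import env
st=env.read_state();print(st["orientation"])
E
```

```text
[254.46067416 191.51123596] [  6   8  17  18 178]
[311.12340426 244.33191489] [  8   6  18  18 235]
tab [574.63106967 314.23669231  62.        ] disc [438.44427618 188.27126639 151.        ] 185.51046129111094 expect 181.6
[[600.3 288.4  10. ]
 [555.  339.6  10. ]
 [367.3 169.8  10. ]
 [417.2 121.4  10. ]]
len 250.4932794819793 [0.740212   0.67237356 0.        ]
O plate [504.94010854 247.9655391   10.        ]
u2 [0.73411921 0.67902061] O from tab [507.09210225 251.76679652] from disc [504.22135749 249.11151273]
tab [268.51288209 214.39144037]
disc [286.98039335 223.96924947]
[266.72307692 215.10769231] [287.2        225.31304348]
flux [652.60051048 175.49781734  80.        ]
plug [631.84542716 214.34580583  10.        ]
[[ 3.80941132e-01 -1.11864889e-03 -9.24598617e-01]
 [ 9.24596905e-01 -1.81243251e-03  3.80942619e-01]
 [-2.10191363e-03 -9.99997732e-01  3.43869211e-04]]
```

Both views agree to about 2 mm. The stand origin is near (505, 250) and its +x points at 42.6°. I'll close the fingers, align the tool's x with the stand and travel at height.

>>> jog_arm(
  series="0 0 0 0 0.143 0 0; 0 0 0 0 0.143 0 0; 0 0 0 0 0.143 0 0; 0.4 0 -4 0 0 0 0; 0.4 0 -4 0 0 0 0",
  force=40,
)

```text
clock: 0.6
eef_pos: [317.1, 570.7, 230.5]
orientation: [[0.729, -0.001, -0.684], [0.684, -0.001, 0.729], [-0.001, -1.0, -0.0]]
wrist_force: [0.7, 0.8, -1.5]
gripper_width: 12.4
```

>>> jog_arm(
  series="0.2 0 -4 0 0 0 0; 0.2 0 -4 0 0 0 0; 0.2 0 -4 0 0 0 0; 0.2 0 -4 0 0 0 0; 0.2 0 -4 0 0 0 0",
)

```text
clock: 1.1
eef_pos: [462.0, 430.3, 230.7]
orientation: [[0.731, -0.001, -0.682], [0.682, -0.001, 0.731], [-0.001, -1.0, 0.0]]
wrist_force: [-0.1, 0.4, -0.5]
gripper_width: 0.4
```

>>> jog_arm(
  series="0.4 0 -4 0 0 0 0; 0.4 0 -4 0 0 0 0; 0 0 -4 0 0 0 0; 0 0 -2 0 0 0 0; 0 0 0 0 0 0 0",
)

```text
clock: 1.6
eef_pos: [564.0, 332.8, 230.6]
orientation: [[0.733, -0.001, -0.68], [0.68, -0.0, 0.733], [-0.001, -1.0, 0.0]]
wrist_force: [-0.1, -0.3, -0.7]
gripper_width: 0.2
```

>>> jog_arm(
  series="0.7 0 -2.1 0 0 0 0; 0 4 0 0 0 0 0; 0 4 0 0 0 0 0; 0 4 0 0 0 0 0; 0 0 0 0 0 0 0",
)

```text
clock: 2.1
eef_pos: [576.1, 323.8, 103.4]
orientation: [[0.73, -0.014, -0.683], [0.683, -0.005, 0.73], [-0.014, -1.0, 0.006]]
wrist_force: [-1.1, -0.4, -0.4]
gripper_width: 0.3
```

```bash
cat > look.py <<'E'
import sys,numpy as np,cv2
from station import env
s=env.read_state();print(s["eef_pos"],s["wrist_force"])
fs=[]
for n,(y0,y1,x0,x1) in (("top",(150,285,210,380)),("scene",(190,325,215,360))):
    c=env.read_camera(n);np.savez(f"{n}_{sys.argv[1]}.npz",**c)
    fs.append(cv2.resize(c["frame"][y0:y1,x0:x1,::-1],(400,330),interpolation=cv2.INTER_CUBIC))
cv2.imwrite(f"pics/{sys.argv[1]}.png",np.hstack(fs))
c=env.read_camera("wrist");cv2.imwrite(f"pics/{sys.argv[1]}w.png",c["frame"][:,:,::-1])
E
python3 look.py a
```

```text
[576.07549984 323.82110967 103.39702711] [-1.0952871  -0.38214989 -0.43903717]
```

View pics/a.png

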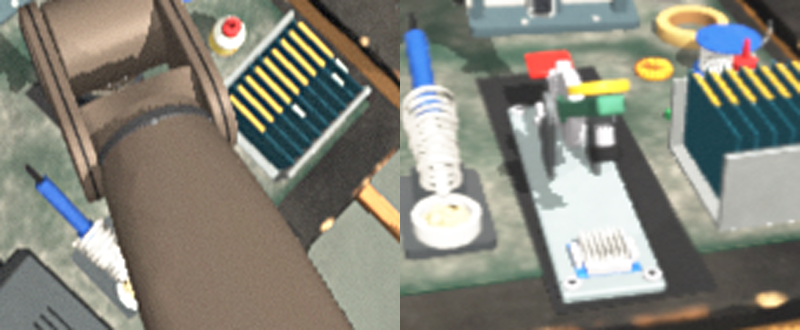

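View pics/aw.png

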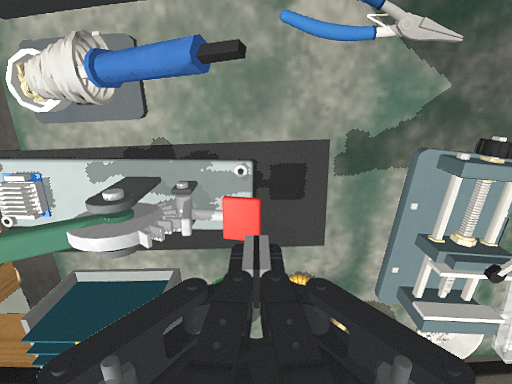

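```bash
python3 - <<'E'
from station import env
from h import *
s=env.read_state()
c=env.read_camera("wrist");T=np.array(c["T_tool_cam"])
W=np.eye(4);W[:3,:3]=s["orientation"];W[:3,3]=s["eef_pos"]
A=W@T;R=A[:3,:3].T;c["R"]=R;c["t"]=-R@A[:3,3]
np.savez("wrist_a.npz",**c)
h=cv2.cvtColor(c["frame"],cv2.COLOR_RGB2HSV)
m=cv2.inRange(h,np.array((0,110,90)),np.array((10,255,255)))|cv2.inRange(h,np.array((170,110,90)),np.array((180,255,255)))
n,l,st,ce=cv2.connectedComponentsWithStats(m);i=1+np.argmax(st[1:,4]);print(st[i],ce[i])
x,y,w,hh,_=st[i]
print("tab",ray(c,ce[i],62), "corner img", [ray(c,p,62).round(1) for p in ((x,y),(x+w,y),(x+w,y+hh),(x,y+hh))])
print("TCP px",proj(c,s["eef_pos"]), A[:3,3])
# nest / plate corner
print("plate corner",ray(c,(253,161),10),"sink",ray(c,(22,197),30))
sc=env.read_camera("scene");print(np.abs(sc["frame"].astype(int)-load("scene")["frame"]).mean(), proj(sc,s["eef_pos"]))
cv2.imwrite("pics/scene_b.png",cv2.resize(sc["frame"][:,:,::-1],(768,576)))
E
```

```text
[ 220  194   39   45 1588] [239.19017632 215.46914358]
tab [574.92040052 315.23780289  62.        ] corner img [array([552.4, 318.5,  62. ]), array([574.1, 338.7,  62. ]), array([600.4, 310.8,  62. ]), array([577.4, 289.3,  62. ])]
TCP px [255.49069814 246.41574608] [525.73774906 386.21966053 256.54210649]
plate corner [560.82238334 345.66205487  10.        ] sink [426.46852857 181.7058092   30.        ]
20.095867580837673 [265.9703252  191.82968895]
```

View pics/scene_b.png

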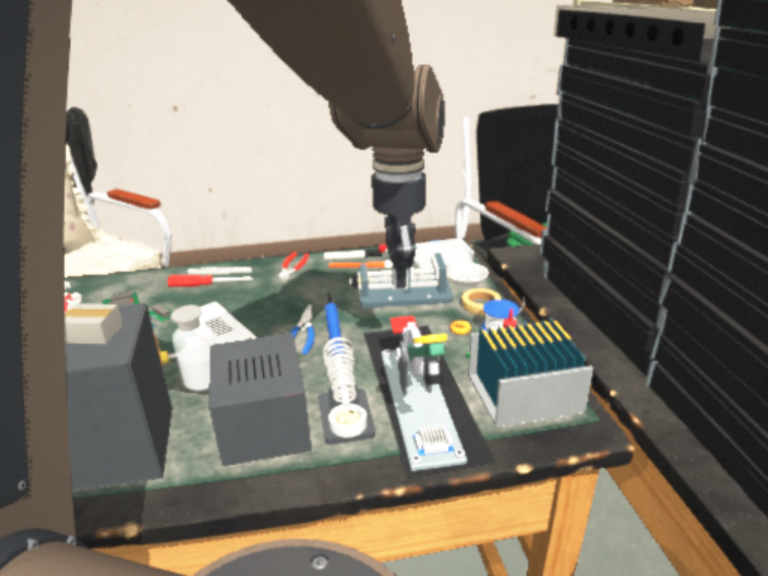

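The wrist view puts the tab at (574.9, 315.2), which matches the top view. The fingers are clear above it. I'll let the arm settle and then correct.

>>> jog_arm(
  series="0 0 0 0 0 0 0; 0 0 0 0 0 0 0",
)

```text
clock: 2.55
eef_pos: [583.1, 324.7, 113.4]
orientation: [[0.731, 0.003, -0.682], [0.682, 0.001, 0.731], [0.003, -1.0, -0.001]]
wrist_force: [-0.3, 0.2, 0.3]
gripper_width: -0.0
```

>>> jog_arm(
  series="0 2 0 0 0 0 0; 0 1.5 0 0 0 0 0; 0 1 0 0 0 0 0; 0 0 0 0 0 0 0; 0 0 0 0 0 0 0",
)

```text
clock: 3.05
eef_pos: [582.1, 324.2, 66.2]
orientation: [[0.731, -0.001, -0.682], [0.682, -0.0, 0.731], [-0.001, -1.0, 0.0]]
wrist_force: [-0.2, -0.3, -1.1]
gripper_width: -0.0
```

>>> jog_arm(
  series="0 0.4 0 0 0 0 0; 0 0.4 0 0 0 0 0; 0 0.2 0 0 0 0 0; 0 0 0 0 0 0 0",
)

```text
clock: 3.45
eef_pos: [582.9, 324.6, 57.1]
orientation: [[0.731, 0.002, -0.682], [0.682, 0.001, 0.731], [0.002, -1.0, -0.001]]
wrist_force: [1.8, 1.4, 2.7]
gripper_width: -0.2
```

>>> jog_arm(
  series="0 0.3 0 0 0 0 0; 0 0.3 0 0 0 0 0; 0 0.2 0 0 0 0 0; 0 0 0 0 0 0 0",
)

```text
clock: 3.85
eef_pos: [582.1, 324.2, 48.0]
orientation: [[0.731, -0.0, -0.682], [0.682, -0.0, 0.731], [-0.0, -1.0, 0.0]]
wrist_force: [1.1, 1.5, 2.0]
gripper_width: -0.1
```

>>> jog_arm(
  series="0 0.2 0 0 0 0 0; 0 0.1 0 0 0 0 0; 0 0 0 0 0 0 0",
)

```text
clock: 4.15
eef_pos: [582.2, 324.3, 45.2]
orientation: [[0.731, 0.0, -0.682], [0.682, 0.0, 0.731], [0.0, -1.0, -0.0]]
wrist_force: [2.0, 3.0, 3.2]
gripper_width: -0.2
```

```bash
python3 look.py c
```

```text
[582.20503069 324.27980059  45.2383319 ] [1.96499972 2.95290952 3.24898019]
```

View pics/cw.png

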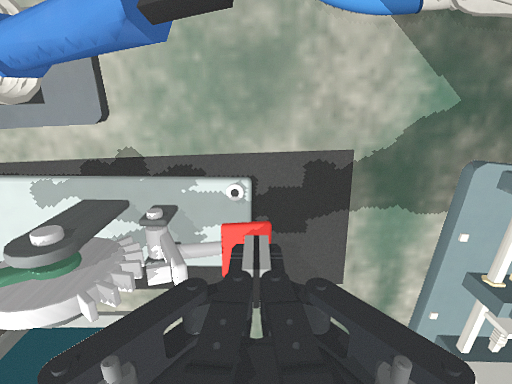

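View pics/c.png

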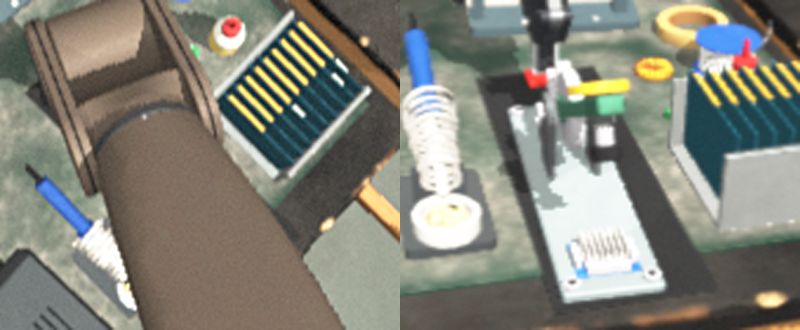

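The hook at (165,240) has swung clear of the teeth and the tab is pressed, but the force of about 3 N says it's not yet at the stop. I'll press a bit more.

>>> jog_arm(
  series="0 0.1 0 0 0 0 0; 0 0.1 0 0 0 0 0; 0 0 0 0 0 0 0; 0 0 0 0 0 0 0",
)

```text
clock: 4.7
eef_pos: [582.1, 324.2, 43.3]
orientation: [[0.731, -0.0, -0.682], [0.682, -0.0, 0.731], [-0.0, -1.0, 0.0]]
wrist_force: [2.1, 1.5, 2.4]
gripper_width: -0.0
```

>>> jog_arm(
  series="0 0.1 0 0 0 0 0; 0 0.05 0 0 0 0 0; 0 0 0 0 0 0 0; 0 0 0 0 0 0 0",
)

```text
clock: 5.1
eef_pos: [582.3, 324.4, 42.4]
orientation: [[0.731, 0.0, -0.682], [0.682, 0.0, 0.731], [0.0, -1.0, -0.0]]
wrist_force: [1.2, 1.5, 5.5]
gripper_width: -0.1
```

Force has risen to 5.5 N at z 42.4, which is where the stop should be. Lifting straight off to verify.

>>> jog_arm(
  series="0 -1 0 0 0 0 0; 0 -3 0 0 0 0 0; 0 -4 0 0 0 0 0; 0 -4 0 0 0 0 0; 0 -4 0 0 0 0 0",
)

```text
clock: 5.6
eef_pos: [580.3, 323.2, 201.6]
orientation: [[0.731, -0.005, -0.682], [0.682, -0.003, 0.731], [-0.006, -1.0, 0.002]]
wrist_force: [1.0, 0.0, 1.0]
gripper_width: -0.1
```

>>> jog_arm(
  series="-4 0 0 0 0 0 0; -4 0 0 0 0 0 0; 0 0 0 0 0 0 0; 0 0 0 0 0 0 0; 0 0 0 0 0 0 0",
)

```text
clock: 6.1
eef_pos: [523.9, 269.7, 201.8]
orientation: [[0.731, -0.001, -0.682], [0.682, -0.0, 0.731], [-0.001, -1.0, 0.0]]
wrist_force: [0.6, -0.2, 0.4]
gripper_width: -0.1
```

```bash
python3 look.py d; python3 - <<'E'
from station import env
from h import *
s=env.read_state()
c=env.read_camera("wrist");T=np.array(c["T_tool_cam"])
W=np.eye(4);W[:3,:3]=s["orientation"];W[:3,3]=s["eef_pos"]
A=W@T;R=A[:3,:3].T;c["R"]=R;c["t"]=-R@A[:3,3]
h=cv2.cvtColor(c["frame"],cv2.COLOR_RGB2HSV)
for lo,hi,zs in (((0,110,90),(8,255,255),(43,62)),((20,110,110),(34,255,255),(151,))):
    m=cv2.inRange(h,np.array(lo),np.array(hi))
    n,l,st,ce=cv2.connectedComponentsWithStats(m);i=1+np.argmax(st[1:,4])
    for z in zs: print(st[i],ce[i],ray(c,ce[i],z))
E
```

```text
[523.89733237 269.73050204 201.76127619] [ 0.58908885 -0.2376429   0.38310247]
[306 163  28  31 757] [319.27741083 177.97622193] [579.74230656 318.58777333  43.        ]
[306 163  28  31 757] [319.27741083 177.97622193] [572.71007408 319.36599956  62.        ]
[  80  189   56   49 2181] [107.21228794 212.90371389] [439.45254741 190.64767223 151.        ]
```

View pics/dw.png

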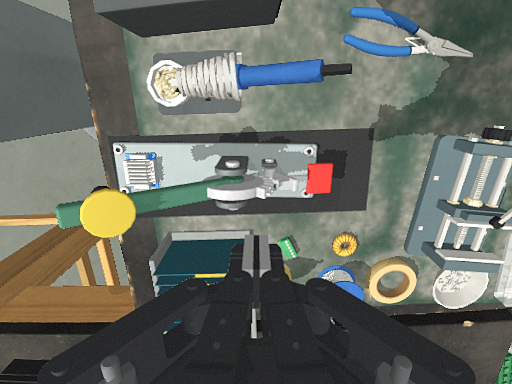

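View pics/d.png

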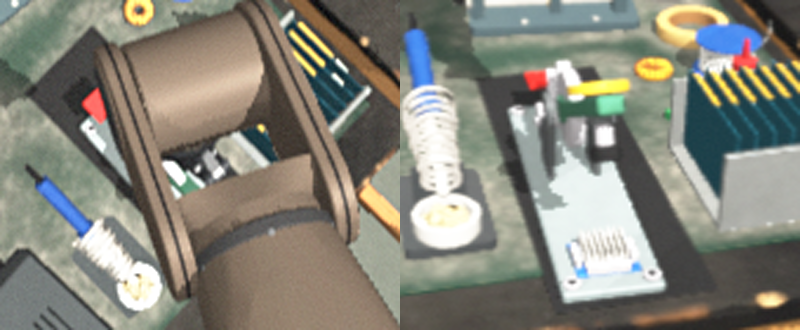

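The tab top is now about 19 mm lower and 6 mm farther out, as it should be fully pressed, and the arm is still raised with the disc at about (439, 190). I'll move above the disc.

```bash
python3 - <<'E'
from h import *
c=load("top");print(ray(c,(430/4.4+210,465/4.4+150),30))
E
```

```text
[411.63929698 176.2021675   30.        ]
```

>>> jog_arm(
  series="-4 0 0 0 0 0 0; -4 0 0 0 0 0 0; -3.6 0 0 0 0 0 0; 0 0 0 0 0 0 0; 0 0 0 0 0 0 0",
)

```text
clock: 6.8
eef_pos: [439.3, 190.5, 202.3]
orientation: [[0.731, 0.001, -0.682], [0.682, 0.0, 0.731], [0.001, -1.0, -0.001]]
wrist_force: [0.6, 0.2, 0.3]
gripper_width: -0.2
```

>>> jog_arm(
  series="0 2 0 0 0 0 0; 0 1.5 0 0 0 0 0; 0 0.6 0 0 0 0 0; 0 0 0 0 0 0 0; 0 0 0 0 0 0 0",
)

```text
clock: 7.3
eef_pos: [439.8, 191.0, 161.5]
orientation: [[0.731, 0.001, -0.683], [0.683, 0.0, 0.731], [0.001, -1.0, -0.0]]
wrist_force: [-0.1, -1.1, -0.2]
gripper_width: -0.4
```

```bash
python3 look.py e
```

```text
[439.77219983 190.95101613 161.49234471] [-0.13258749 -1.06363609 -0.21492571]
```

View pics/ew.png

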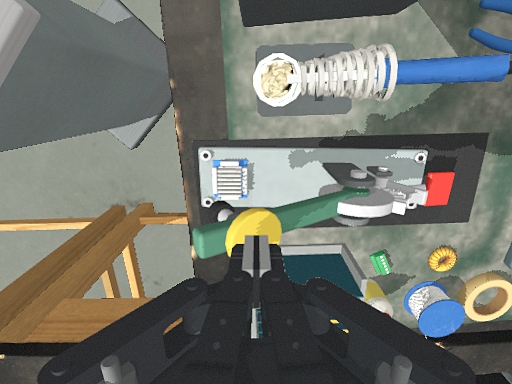

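View pics/e.png

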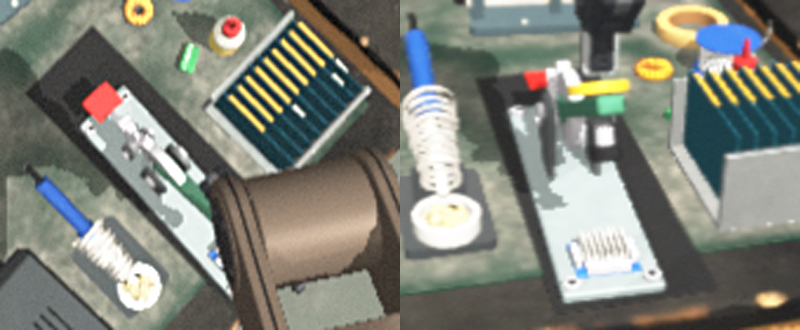

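The tips are centred over the disc at about (256,238). I'll push along the arc in small steps.

>>> jog_arm(
  series="0 0.5 0 0 0 0 0; -0.39 0.51 0 0 0 0 0; -0.39 0.51 0 0 0 0 0; -0.33 0.55 0 0 0 0 0; -0.33 0.55 0 0 0 0 0",
)

```text
clock: 7.95
eef_pos: [429.1, 180.8, 136.1]
orientation: [[0.731, 0.002, -0.682], [0.682, 0.001, 0.731], [0.002, -1.0, -0.001]]
wrist_force: [-1.0, -0.5, 6.7]
gripper_width: -0.1
```

Contact force is 6.7 N, as expected for the arm moving.

>>> jog_arm(
  series="-0.28 0.57 0 0 0 0 0; -0.28 0.57 0 0 0 0 0; -0.23 0.6 0 0 0 0 0; -0.23 0.6 0 0 0 0 0; 0 0 0 0 0 0 0",
)

```text
clock: 8.45
eef_pos: [420.7, 173.3, 111.2]
orientation: [[0.731, 0.0, -0.682], [0.682, -0.001, 0.731], [-0.0, -1.0, -0.001]]
wrist_force: [0.1, 0.2, 0.2]
gripper_width: 0.1
```

>>> jog_arm(
  series="-0.17 0.6 0 0 0 0 0; -0.17 0.6 0 0 0 0 0; -0.12 0.4 0 0 0 0 0; 0 0 0 0 0 0 0; 0 0 0 0 0 0 0",
)

```text
clock: 8.95
eef_pos: [417.9, 170.6, 95.3]
orientation: [[0.731, 0.001, -0.682], [0.682, 0.0, 0.731], [0.001, -1.0, -0.001]]
wrist_force: [1.1, 0.2, 1.4]
gripper_width: 0.2
```

>>> jog_arm(
  series="0 0.3 0 0 0 0 0; 0 0.2 0 0 0 0 0; 0 0.1 0 0 0 0 0; 0 0 0 0 0 0 0",
)

```text
clock: 9.35
eef_pos: [417.2, 170.0, 89.2]
orientation: [[0.731, -0.001, -0.683], [0.683, -0.002, 0.731], [-0.002, -1.0, -0.0]]
wrist_force: [-0.6, -2.5, 5.2]
gripper_width: -0.3
```

```bash
python3 look.py f
```

```text
[417.17052365 170.00151462  89.22665316] [-0.60549359 -2.54927169  5.22470667]
```

View pics/f.png

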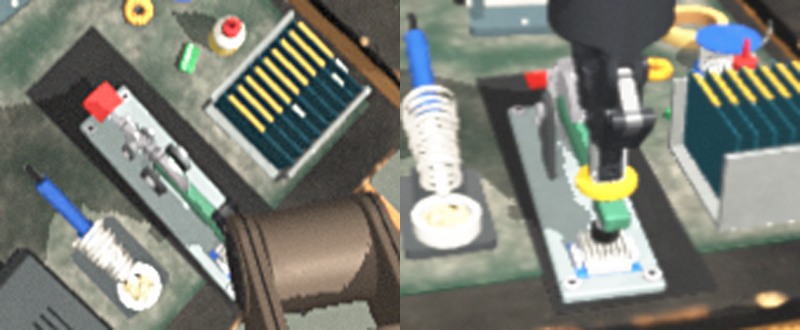

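View pics/fw.png

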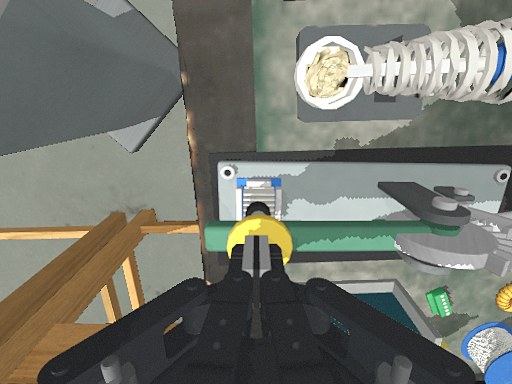

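The arm is nearly level and the foot is just over the heat sink. I'll feel for contact in 1 mm steps.

>>> jog_arm(
  series="0 0.1 0 0 0 0 0; 0 0.1 0 0 0 0 0; 0 0 0 0 0 0 0",
)

```text
clock: 9.8
eef_pos: [417.2, 170.3, 87.2]
orientation: [[0.731, -0.001, -0.683], [0.683, -0.001, 0.731], [-0.001, -1.0, 0.0]]
wrist_force: [-1.2, -1.9, 3.8]
gripper_width: -0.0
```

>>> jog_arm(
  series="0 0.1 0 0 0 0 0; 0 0 0 0 0 0 0; 0 0 0 0 0 0 0",
)

```text
clock: 10.1
eef_pos: [417.3, 170.3, 86.8]
orientation: [[0.731, -0.001, -0.683], [0.683, -0.001, 0.731], [-0.002, -1.0, 0.0]]
wrist_force: [-3.4, -2.8, 7.0]
gripper_width: -0.2
```

>>> jog_arm(
  series="0 0.1 0 0 0 0 0; 0 0 0 0 0 0 0; 0 0 0 0 0 0 0; 0 0 0 0 0 0 0",
)

```text
clock: 10.5
eef_pos: [417.3, 170.4, 86.7]
orientation: [[0.731, -0.002, -0.683], [0.683, -0.001, 0.731], [-0.002, -1.0, 0.001]]
wrist_force: [-6.6, -5.0, 14.7]
gripper_width: 0.2
```

Hard contact: the force climbed to 14.7 N while z stayed at 86.7, so the foot is on the heat sink. I'll lift straight off and check.

>>> jog_arm(
  series="0 -0.3 0 0 0 0 0; 0 -1 0 0 0 0 0; 0 -3 0 0 0 0 0; 0 -4 0 0 0 0 0; 0 -4 0 0 0 0 0",
)

```text
clock: 11.0
eef_pos: [416.8, 170.8, 209.0]
orientation: [[0.731, -0.001, -0.682], [0.682, 0.001, 0.731], [-0.001, -1.0, 0.001]]
wrist_force: [-0.5, 0.7, 0.0]
gripper_width: -0.2
```

>>> jog_arm(
  series="3 0 2 0 0 0 0; 4 0 2 0 0 0 0; 4 0 2 0 0 0 0; 0 0 0 0 0 0 0; 0 0 0 0 0 0 0",
)

```text
clock: 11.5
eef_pos: [456.5, 290.2, 207.5]
orientation: [[0.73, -0.001, -0.684], [0.684, -0.0, 0.73], [-0.001, -1.0, 0.001]]
wrist_force: [-0.2, 0.2, 1.1]
gripper_width: 0.1
```

```bash
python3 look.py g; python3 - <<'E'
from station import env
from h import *
s=env.read_state()
c=env.read_camera("wrist");T=np.array(c["T_tool_cam"])
W=np.eye(4);W[:3,:3]=s["orientation"];W[:3,3]=s["eef_pos"]
A=W@T;R=A[:3,:3].T;c["R"]=R;c["t"]=-R@A[:3,3]
sc=env.read_camera("scene")
def cen(c,r):
    h=cv2.cvtColor(c["frame"],cv2.COLOR_RGB2HSV);m=sum(cv2.inRange(h,np.array(a),np.array(b)) for a,b in r)
    return m
Y=[((20,110,110),(34,255,255))]
def big(m,roi):
    x0,y0,x1,y1=roi;n,l,st,ce=cv2.connectedComponentsWithStats(m[y0:y1,x0:x1]);i=1+np.argmax(st[1:,4]);return ce[i]+[x0,y0],st[i]
d,_=big(cen(c,Y),(0,100,512,384));e,_=big(cen(sc,Y),(270,225,330,290))
print(d,e,"disc wrist@87",ray(c,d,87))
# triangulate
def P(c,uv): 
    return cv2.undistortPoints(np.array([[uv]],float),K(c),c["dist_coeffs"])[0,0].reshape(2,1)
X=cv2.triangulatePoints(np.hstack([c["R"],np.reshape(c["t"],(3,1))]),np.hstack([sc["R"],np.reshape(sc["t"],(3,1))]),P(c,d),P(sc,e));print("tri",(X[:3]/X[3]).ravel())
E
```

```text
[456.52460546 290.22344605 207.54524621] [-0.17923863  0.21562304  1.06269412]
[159.03042596 237.86308316] [289.84935897 264.51923077] disc wrist@87 [419.61713577 172.74236087  87.        ]
tri [419.62563586 169.58998348  81.66883252]
```

View pics/g.png

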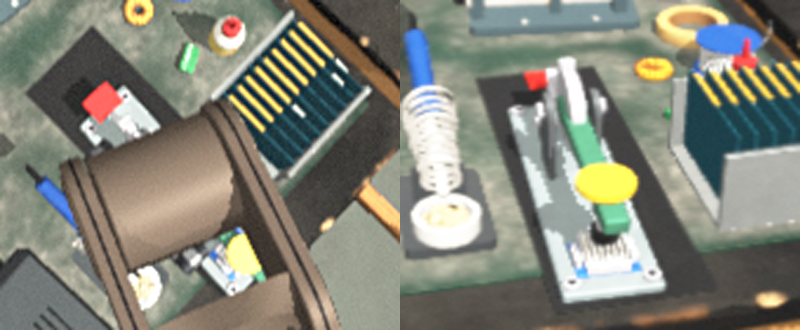

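View pics/gw.png

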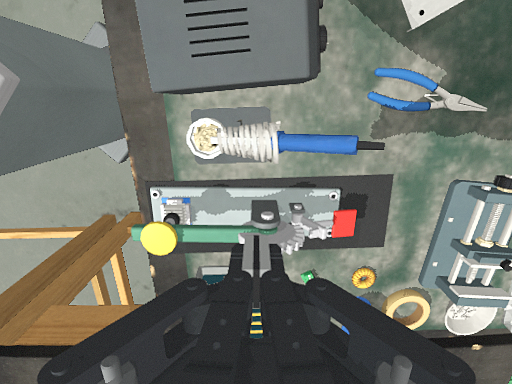

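The arm stayed level with the foot on the heat sink, which is still in its nest. The red tab at (344,223) is still pressed and the robot is clear, so I'm handing in.

```bash
python3 -c "
from station import env
print(env.job_done())"
```

```text
the job is handed in; nothing more can be done
None
```

The job is done and handed in at about 11.5 s; the interface gave no verdict, so the result rests on my own checks.

- **Pawl:** I pressed the red tab with closed fingers to z ≈ 42 mm. Contact force rose from 2–3 N to 5.5 N, which I took as the stop. After lifting off, the tab had moved outward as expected for a full press (position worked out assuming it was 19 mm lower). The hook was visibly clear of the teeth.
- **Arm:** I pushed the yellow disc down along its arc until z held at about 86.7 mm and force climbed to 14.7 N. That is the level position, with the foot on the heat sink.
- **After retreat:** The pictures show:
  - the arm still down and the foot on the heat sink;
  - the heat sink in its nest and the tab still pressed;
  - the plug, ring choke, flux bottle and pliers looking undisturbed;
  - the gripper clear of everything at 0.2 m height.
- **Disagreement:** A rough two-view triangulation put the disc at z ≈ 82 mm instead of 87. I trust the fingertip contact height more, because the triangulation includes calibration error and the side of the disc's rim.
- **Not checked:** I compared the bystanders' positions, and the heat sink's position and tilt, only by eye.

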